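# Wind up the antenna mast to the green mark

## Task

In the radio trailer, raise the antenna mast: fit the loose crank down fully onto the square shaft of the grey mast winder, then use it to wind clockwise (seen from above) until the red pointer stands inside the green band on the scale. Leave the crank sitting on the shaft, let go, and do not knock over or shove the mug, the carton or the handheld radio.

Things in the scene. Friction and masses are not known exactly. Their poses are not given: they have to be found in the camera images.
- winder: Grey gear head, fixed to the table: housing 175 x 200 mm, top 50 mm above the table, on a 190 x 215 mm dark foot plate. Origin: at table height straight below the shaft's axis, not at the housing's middle. In its frame the housing spans x = -55 to +120 mm, y = -100 to +100 mm; the scale runs along its y at x = +94 mm.
- shaft_foot (a point): Fixed point on the shaft's axis at the top of the round steel collar (48 mm wide, 4 mm high) on the housing, 54 mm above the table. The crank's underside rests here when fully home. Axes as the winder's.
- shaft_top (a point): Centre of the top end of the upright brass square shaft, 22 mm above the collar; the point turns with the shaft and its x and y axes are square to the shaft's flats. The shaft is 16 mm square for its lowest 16 mm, then steps in to 13 mm (3.5 mm high) and to 10 mm (2.5 mm high) as a lead-in.
- shaft (a joint): Turn of the square shaft in rad, growing clockwise seen from above, any number of turns up to an end stop at 18 rad. It turns stiffly (0.12 N m of friction, slightly damped) and stays where it is left. Each full turn clockwise moves the pointer 30 mm towards the winder's +y.
- pointer_tip (a point): Middle of the red pointer, a blade 30 mm long and 4 mm wide across the scale with a 9 mm high tab, on top of the housing; geared to the shaft, it moves along the winder's y (30 mm per turn). It starts on the -y side of the green band, 38 to 65 mm from it.
- mark: Green band on the scale, 12 mm wide along the winder's y and flat, on the housing's top. Origin at the middle of its width, directly in line with the pointer's path; axes as the winder's. Fixed during the run; its place on the scale varies.
- crank: Loose steel crank, 0.3 kg, standing upright. Origin: centre of the hub's underside; z up. Hub: block 30 x 30 x 46 mm high, sides square to x and y; its +y and -y faces are free for gripping. Socket in its underside: 19.5 mm square, 25 mm deep (1.75 mm play each side; fits at any of four quarter turns).
- crank_knob (a point): Middle of the black upright knob: 66 mm along the crank's +x from the hub's axis, 63 mm above the hub's underside. Round sleeve, 22 mm diameter, heights 40 to 86 mm, spins freely on its own axis. It stands on the crank's arm (14 mm wide, heights 25 to 35 mm, along the crank's x); on the arm's -x end sits a round counterweight, 26 mm diameter, heights 15 to 45 mm, centre 40 mm from the hub's axis.
- mug: Blue mug, 80 mm wide, 90 mm high; origin at its underside's centre. Leave alone.
- carton: Cardboard carton 70 x 70 x 110 mm high; origin at its underside's centre. Leave alone.
- handheld: Black handheld radio lying flat, 58 x 115 x 34 mm with a 90 mm stub antenna along its +y; origin at its underside's centre. Leave alone.

How it is judged (in metres and radians):
On the way, in this order (a step that is already met when the one before it is completed fails the run):
1. the crank is fully home on the shaft before the pointer has been moved more than 10 mm (horizontal distance between crank and shaft_foot below 0.005 m and angle between crank's own z axis and vertical below 0.15 rad and z of crank in the frame of shaft_foot between -0.005 and 0.005 m and distance of pointer_tip from where it was at the start of the episode below 0.01 m), for 0.2 s.
2. with the crank on the shaft, the pointer is wound into the green band (horizontal distance between crank and shaft_foot below 0.005 m and angle between crank's own z axis and vertical below 0.15 rad and z of crank in the frame of shaft_foot between -0.005 and 0.005 m and y of pointer_tip in the frame of mark between -0.006 and 0.006 m), for 0.2 s.
At the end, for the whole second after the job is handed in: The pointer's middle is within 6 mm of the green band's middle (inside the band), the shaft is still, and the crank sits fully home on the shaft: within 5 mm of its axis and of the collar's height and within 0.15 rad of upright (all of step 2 and velocity of joint shaft between -0.1 and 0.1 rad/s and linear speed of crank below 0.02 m/s); the robot touches nothing.
It fails at once if the mug is moved more than 40 mm or tipped (distance of mug from where it was at the start of the episode above 0.04 m or angle between mug's own z axis and vertical above 0.5 rad).
It fails at once if the carton is moved more than 40 mm or tipped (distance of carton from where it was at the start of the episode above 0.04 m or angle between carton's own z axis and vertical above 0.5 rad).
It fails at once if the handheld radio is moved more than 40 mm or tipped (distance of handheld from where it was at the start of the episode above 0.04 m or angle between handheld's own z axis and vertical above 0.5 rad).
It also fails if it takes over 72 s, if anything falls off the work surface, if the arm or the gripper's body presses on something with over 40 N, if the wrist force passes 120 N, or if a joint passes its speed limit or range.

## Robot

A 6-joint arm with a two-finger parallel gripper is mounted at the origin on the work surface. World frame = base frame: x ahead of the robot, y to its left, z up, the work surface at z = 0. Lengths are in mm, angles in rad, forces in N, time in s.
With the tool pointing down it reaches from about 350 to 775 mm from the base axis. Payload 7.3 kg.
Tool frame: the origin (TCP) lies at the very end of the fingers, on their centre line; the grasp point (between the pads) lies 19 mm behind it; z points along the fingers, y is the line along which they close (so a half turn about z gives the same grasp; the last joint's range is limited). The gripper opens to 92 mm and grips with 3 to 60 N. Pads are 19 mm wide; open, the fingers measure 130 mm over their backs; the gripper's body (75 mm by 190 mm) begins 47 mm behind the grasp point.
Start: joints at [1.121, 0.342, 1.524, -0, 1.275, -0.146], TCP at [157.038, 500.983, 226.741] pointing down, gripper open.
Joint ranges: [-2.53, 2.53], [-0.77, 2.02], [0.04, 2.7], [-1, 4.14], [0.28, 2.66], [-3.11, 3.11]. Speed limits (rad/s): [2.57, 2.57, 3.14, 3.14, 3.14, 3.14].

## Interface

Orientations are given as [roll, pitch, yaw] about the fixed x, y, z axes, in that order (R = Rz(yaw) Ry(pitch) Rx(roll)).
In Python, from plant import * gives the robot as it stands.
- The arm moves only by the tool arm_command, never from a script. Its arguments are lists of equal length, an entry for each row: "gripper": the finger opening in mm, from 0 to 91.8; "dp": the shift along the tool's x, y, z in units of 25 mm (1.0 is 25 mm), a list of three; "twist": the turn about the tool's z in units of 5 degrees (1.0 is 5 degrees). A call has exactly 5 rows; each row shifts and turns the commanded pose from where the row before left it, along the tool's axes as they then stand; what a row does not reach is not made up. A row lasts 1/8 s, in which the tool goes at most 62.5 mm and 10.7 degrees, less where a joint would pass 70% of its speed; a pose out of reach is approached as far as the arm can. A call is refused whole if a number of a shift passes 1 or a number of a turn 1, either way. A call with a gripper value outside its range is refused whole. The fingers move at their own pace and stop on an object; the grip force is fixed at half the most. Time passes only in rows, so rows that do not move let the fingers close, or fill a call up. It gives the time, the measured TCP pose, the force, the opening and the grip force at its end, in the units of the state.
- get_obs(): the state, without advancing time (a new reading comes with each control period).
- capture(name): name is "scene" or "side" or "wrist"; returns the picture (420x560x3 uint8, red, green, blue); there is no depth.
- get_calibration(name): a dict with "mtx" (3x3 intrinsics, pixels), "position" and "attitude" of the camera in the world; the wrist camera has in their place "mount" (4x4, takes a point from camera to tool coordinates, whose origin is the TCP and whose axes are the flange's). Camera axes: x right, y down, z forward; pixel columns grow to the right and rows downward; lengths in mm; the calibration is good to about 2 mm. The wrist camera is an equidistant fisheye: a pixel r from the principal point sees the ray r / f radians off the axis. A picture is of the moment at which its call begins: read the wrist's pose just before it. get_calibration takes no time and is no camera call.
- close_job(): hands the job in; it is judged then, once.
The state is a dict: "time": time; "joint_positions": joint angles; "dq": joint speeds; "tau": joint torques, N m; "tool_pos": TCP position; "tcp_rot": TCP orientation; "contact_force": force on the tool from outside, world axes, zero at the start; "moment": the same for the moment, N m; "grip_width": finger opening in mm; "finger_force": force on a finger pad.
Only numpy, scipy, OpenCV 4.12 (cv2) and the standard library are available. Lean on these libraries where they do the work, as an engineer would, in place of code of your own. Each camera call takes 0.05 s, during which the arm holds its last target. There are 200 camera calls.

## Working session

There is one attempt and no reset: what is moved stays moved. The work goes in short steps, Python scripts to look and compute and a tool call to move; the robot and the scene stay as the last step left them, time stands still between calls to the robot, and variables do not carry over. Pictures are saved under pics/ and viewed, at most 10 in all, crops included, and the job is handed in when it is done.

Besides the shell and the picture viewer there is one more tool, called after "Call:" as name(argument=value, ...), one argument or row to a line, values as JSON. arm_command: Moves the arm, as the interface text tells. Its arguments: {"type":"object","properties":{"gripper":{"type":"array"},"dp":{"type":"array"},"twist":{"type":"array"}},"required":["gripper","dp","twist"]}

```bash
mkdir -p pics; python3 - <<'E'
from plant import *
import cv2,numpy as np
o=get_obs();print(o)
for n in("scene","side","wrist"):
    c=get_calibration(n);print(n,c)
a=capture("scene");b=capture("side")
for n,i in(("scene",a),("side",b)): cv2.imwrite(f"pics/{n}0.png",i[:,:,::-1]) 
w=capture("wrist");cv2.imwrite("pics/wrist0.png",w[:,:,::-1])
E
```

```text
{'time': 0.0, 'joint_positions': array([ 1.12098533e+00,  3.42753994e-01,  1.52501535e+00, -3.76690243e-05,
        1.27540100e+00, -1.45987322e-01]), 'dq': array([ 0.00089908, -0.00114826,  0.00072262,  0.00030787,  0.00011168,
        0.00070946]), 'tau': array([-2.53816552e-04, -4.31237519e+01, -2.44215328e+01,  7.17201247e-02,
        5.59447089e-02, -7.49255651e-05]), 'tool_pos': array([156.86842187, 500.58757564, 226.02931917]), 'tcp_rot': array([-3.14002651e+00, -1.93868155e-04,  2.83777982e+00]), 'contact_force': array([0.7862825 , 0.59170453, 0.24790938]), 'moment': array([ 0.0359097 , -0.01837192, -0.05084849]), 'finger_force': 0.0, 'grip_width': 91.89907683375753}
scene {'mtx': array([[495.85649768,   0.        , 272.27567582],
       [  0.        , 495.85649768, 204.31279118],
       [  0.        ,   0.        ,   1.        ]]), 'position': array([1027.23361526, -348.14888973,  973.64824989]), 'attitude': array([-2.58377452, -0.00707883,  0.85287589])}
side {'mtx': array([[493.06948908,   0.        , 275.28176128],
       [  0.        , 493.06948908, 205.99593685],
       [  0.        ,   0.        ,   1.        ]]), 'position': array([ 450.15797145, -715.25071129,  650.77181218]), 'attitude': array([-2.22759257, -0.01053116, -0.22226835])}
wrist {'mtx': array([[325.1922621 ,   0.        , 277.23125815],
       [  0.        , 325.1922621 , 211.62073586],
       [  0.        ,   0.        ,   1.        ]]), 'mount': array([[ 1.85971293e-04, -9.66718350e-01, -2.55842914e-01,
         6.90510021e+01],
       [ 9.99999802e-01,  2.57746548e-05,  6.29505119e-04,
        -8.69378359e-01],
       [-6.01959888e-04, -2.55842981e-01,  9.66718163e-01,
        -1.58221959e+02],
       [ 0.00000000e+00,  0.00000000e+00,  0.00000000e+00,
         1.00000000e+00]])}
```

View pics/scene0.png

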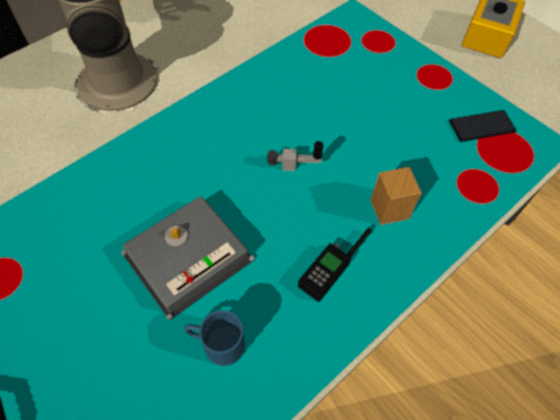

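View pics/side0.png

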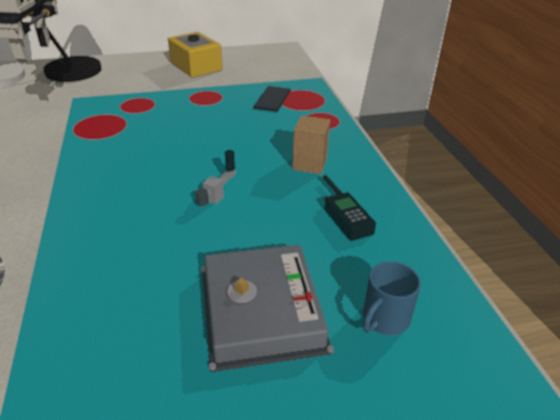

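The scene image shows the winder at about (190,255), with the shaft at (177,235), and the crank hub at (289,158) with its knob at (319,150). I'll enlarge both in one composite.

```bash
cat > h.py <<'E'
from plant import *
import cv2,numpy as np
from scipy.spatial.transform import Rotation as R
def ray(n,uv,obs=None):
    c=get_calibration(n);K=c["mtx"];u=(np.array(uv,float)-K[:2,2])/K[0,0]
    if n!="wrist":
        return np.array(c["position"]),R.from_euler("xyz",c["attitude"]).apply([u[0],u[1],1])
    th=np.hypot(*u);d=np.r_[u/max(th,1e-9)*np.sin(th),np.cos(th)]
    T=R.from_euler("xyz",obs["tcp_rot"]);M=c["mount"]
    return obs["tool_pos"]+T.apply(M[:3,3]),T.apply(M[:3,:3]@d)
def atz(n,uv,z,obs=None):
    p,d=ray(n,uv,obs);return p+d*(z-p[2])/d[2]
def proj(n,P,obs=None):
    c=get_calibration(n);K=c["mtx"]
    if n!="wrist":
        q=R.from_euler("xyz",c["attitude"]).inv().apply(np.array(P)-c["position"]);u=q[:2]/q[2]
    else:
        M=c["mount"];q=R.from_euler("xyz",obs["tcp_rot"]).inv().apply(np.array(P)-obs["tool_pos"])
        q=M[:3,:3].T@(q-M[:3,3]);r=np.hypot(*q[:2]);u=q[:2]/r*np.arctan2(r,q[2])
    return K[:2,:2]@u+K[:2,2]
def crop(img,x,y,w,h,s):
    o=cv2.resize(img[y:y+h,x:x+w,::-1],None,fx=s,fy=s,interpolation=cv2.INTER_CUBIC)
    for i in range(0,w,10): cv2.line(o,(i*s,0),(i*s,6),(0,0,255) if (x+i)%50 else (0,255,255),2)
    for j in range(0,h,10): cv2.line(o,(0,j*s),(6,j*s),(0,0,255) if (y+j)%50 else (0,255,255),2)
    return o
E
python3 - <<'E'
from h import *
a=cv2.imread("pics/scene0.png")[:,:,::-1];b=cv2.imread("pics/side0.png")[:,:,::-1]
o=np.vstack([np.hstack([crop(a,120,190,140,130,3)[:300],crop(a,260,130,75,60,5)[:300,:375]]),
 np.hstack([crop(b,200,240,140,100,3)[:300],crop(b,190,145,75,60,5)[:300,:375]])])
print(o.shape);cv2.imwrite("pics/c1.png",o)
E
```

```text
(600, 795, 3)
```

View pics/c1.png

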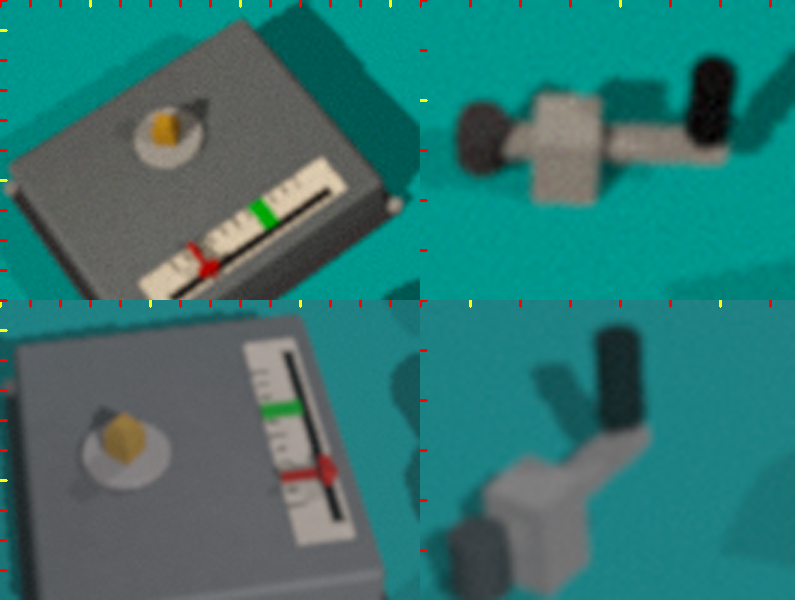

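View pics/wrist0.png

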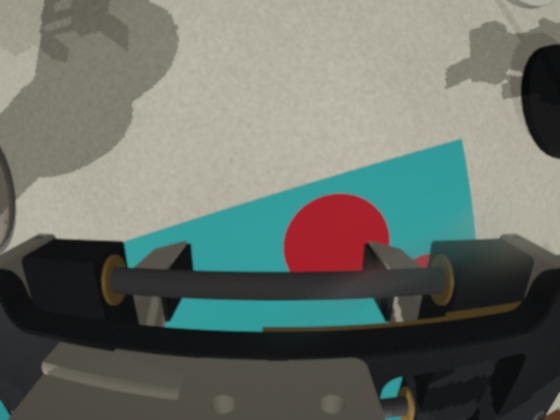

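```bash
python3 - <<'E'
from h import *
def tri(a,b):
    p,d=ray("scene",a);q,e=ray("side",b);d/=np.linalg.norm(d);e/=np.linalg.norm(e)
    s=np.linalg.lstsq(np.c_[d,-e],q-p,rcond=None)[0];return ((p+d*s[0]+q+e*s[1])/2).round(1),np.linalg.norm(p+d*s[0]-q-e*s[1]).round(1)
for n,a,b,z in(("collar",(176,236),(242.3,291),54),("green",(208,261.3),(293.7,276.7),50),("ptr",(187,276.5),(300,298),50),
 ("knobtop",(319,143),(229.6,152),86),("hubtop",(289.4,154.4),(213.4,182),46),("cw",(272.4,157.6),(202,197),30),("armend",(321,159.5),(233,173),30),
 ("houscorner",(201,197),(301,245.5),50),("housc2",(247,250),(0,0),50),("housc3",(123,245),(206,255),50)):
    print(n,atz("scene",a,z).round(1),atz("side",b,z).round(1),tri(a,b))
E
```

```text
collar [ 526.1 -170.2   54. ] [ 525.  -170.3   54. ] (array([ 525.3, -169.8,   53. ]), np.float64(0.6))
green [ 614.9 -154.    50. ] [ 615.5 -153.1   50. ] (array([ 615.3, -154.1,   51. ]), np.float64(0.2))
ptr [ 614.1 -206.2   50. ] [ 613.6 -201.1   50. ] (array([ 613.8, -205.3,   52.8]), np.float64(3.7))
knobtop [559.7 210.5  86. ] [562.4 206.9  86. ] (array([561.5, 208.9,  86.4]), np.float64(3.4))
hubtop [517.7 159.1  46. ] [518.3 157.9  46. ] (array([518.1, 158.8,  45.8]), np.float64(0.9))
cw [489.5 130.7  30. ] [489.8 131.   30. ] (array([489.8, 130.5,  30.4]), np.float64(0.1))
armend [569.4 214.5  30. ] [567.6 207.3  30. ] (array([568. , 216.6,  24.8]), np.float64(2.4))
houscorner [479.9 -70.9  50. ] [647.8 -80.4  50. ] (array([ 591. , -145.9,  167.8]), np.float64(97.3))
housc2 [647.3 -77.3  50. ] [-203.8 1690.7   50. ] (array([ 552.6, -213.5,  454.4]), np.float64(490.4))
housc3 [ 469.2 -265.    50. ] [477.3 -69.3  50. ] (array([ 502.7, -253.6,  180.2]), np.float64(88.3))
```

```bash
cat >> h.py <<'E'
def plan(wps,g,n=5,obs=None):
    """wps: list of (pos,yaw,max step mm); prints rows in tool units"""
    o=obs or get_obs();p=o["tool_pos"].copy();y=o["tcp_rot"][2];dp=[];tw=[]
    for P,Y,step in wps:
        P=np.array(P,float)
        while True:
            T=R.from_euler("xyz",[np.pi,0,y]);d=P-p;L=np.linalg.norm(d);dy=np.degrees(y-Y)
            if L<.4 and abs(dy)<.4: break
            q=np.clip((T.inv().apply(d*min(1,step/max(L,1e-9)))/25).round(2),-1,1);t=round(float(np.clip(dy/5,-1,1)),2)
            dp.append(q.tolist());tw.append(t);p=p+T.apply(q*25);y-=np.radians(t*5)
    while len(dp)%5: dp.append([0,0,0]);tw.append(0)
    for i in range(0,len(dp),5): print("dp",[[v+0.0 for v in r] for r in dp[i:i+5]],"tw",tw[i:i+5])
E
python3 - <<'E'
from h import *
plan([((518,158.5,170),0.83,24)],91)
o=dict(tool_pos=np.array([518,158.5,170]),tcp_rot=[np.pi,0,.83])
print(proj("wrist",(518,158.5,46),o),proj("wrist",(518,158.5,170),o))
E
```

```text
dp [[-0.86, -0.42, 0.11], [-0.89, -0.34, 0.11], [-0.92, -0.26, 0.11], [-0.94, -0.18, 0.11], [-0.95, -0.1, 0.11]] tw [1.0, 1.0, 1.0, 1.0, 1.0]
dp [[-0.95, -0.02, 0.11], [-0.95, 0.07, 0.11], [-0.94, 0.15, 0.11], [-0.93, 0.23, 0.11], [-0.9, 0.31, 0.11]] tw [1.0, 1.0, 1.0, 1.0, 1.0]
dp [[-0.87, 0.39, 0.11], [-0.84, 0.46, 0.11], [-0.79, 0.53, 0.1], [-0.74, 0.6, 0.11], [-0.69, 0.66, 0.1]] tw [1.0, 1.0, 1.0, 1.0, 1.0]
dp [[-0.63, 0.72, 0.11], [-0.56, 0.77, 0.1], [-0.49, 0.82, 0.11], [-0.42, 0.86, 0.1], [-0.35, 0.89, 0.11]] tw [1.0, 1.0, 1.0, 1.0, 1.0]
dp [[-0.23, 0.77, 0.09], [0.0, 0.0, 0.0], [0.0, 0.0, 0.0], [0.0, 0.0, 0.0], [0.0, 0.0, 0.0]] tw [1.0, 1.0, 1.0, 0, 0]
[277.9997079  205.51862355] [278.67069671 261.30379966]
```

Call:
arm_command(
  gripper=[91,91,91,91,91],
  dp=[
    [-0.86,-0.42,0.11],
    [-0.89,-0.34,0.11],
    [-0.92,-0.26,0.11],
    [-0.94,-0.18,0.11],
    [-0.95,-0.1,0.11],
  ],
  twist=[1,1,1,1,1],
)

```text
time: 0.78
tool_pos: [244.4, 418.4, 212.7]
tcp_rot: [-3.141, 0.0, 2.399]
contact_force: [0.3, 0.7, -0.5]
grip_width: 91.1
finger_force: 0.0
```

Call:
arm_command(
  gripper=[91,91,91,91,91],
  dp=[
    [-0.95,-0.02,0.11],
    [-0.95,0.07,0.11],
    [-0.94,0.15,0.11],
    [-0.93,0.23,0.11],
    [-0.9,0.31,0.11],
  ],
  twist=[1,1,1,1,1],
)

```text
time: 1.4
tool_pos: [330.9, 336.5, 199.0]
tcp_rot: [-3.141, 0.0, 1.962]
contact_force: [-0.0, 1.5, -0.4]
grip_width: 90.6
finger_force: 0.0
```

Call:
arm_command(
  gripper=[91,91,91,91,91],
  dp=[
    [-0.87,0.39,0.11],
    [-0.84,0.46,0.11],
    [-0.79,0.53,0.1],
    [-0.74,0.6,0.11],
    [-0.69,0.66,0.1],
  ],
  twist=[1,1,1,1,1],
)

```text
time: 2.02
tool_pos: [417.4, 254.4, 185.7]
tcp_rot: [-3.141, 0.0, 1.526]
contact_force: [-0.2, 0.2, 0.2]
grip_width: 91.0
finger_force: 0.0
```

Call:
arm_command(
  gripper=[91,91,91,91,91],
  dp=[
    [-0.63,0.72,0.11],
    [-0.56,0.77,0.1],
    [-0.49,0.82,0.11],
    [-0.42,0.86,0.1],
    [-0.35,0.89,0.11],
  ],
  twist=[1,1,1,1,1],
)

```text
time: 2.65
tool_pos: [503.9, 172.2, 172.4]
tcp_rot: [-3.141, 0.0, 1.09]
contact_force: [-1.1, 0.2, 0.6]
grip_width: 91.0
finger_force: 0.0
```

Call:
arm_command(
  gripper=[91,91,91,91,91],
  dp=[
    [-0.23,0.77,0.09],
    [0.0,0.0,0.0],
    [0.0,0.0,0.0],
    [0.0,0.0,0.0],
    [0.0,0.0,0.0],
  ],
  twist=[1,1,1,0,0],
)

```text
time: 3.28
tool_pos: [517.9, 158.9, 170.4]
tcp_rot: [-3.141, 0.0, 0.832]
contact_force: [0.9, 1.0, -0.2]
grip_width: 91.1
finger_force: 0.0
```

```bash
python3 - <<'E'
from h import *
o=get_obs();w=capture("wrist");print(o["time"],o["tool_pos"],o["tcp_rot"],o["joint_positions"])
cv2.imwrite("pics/w1.png",w[:,:,::-1]);cv2.imwrite("pics/w1c.png",crop(w,170,60,200,150,4))
E
```

```text
3.275 [517.86682955 158.91104342 170.35345078] [-3.14133028e+00  1.55515980e-04  8.32429413e-01] [1.56162703e-01 4.23364081e-01 1.56355970e+00 1.17288852e-04
 1.15495438e+00 8.94482241e-01]
```

View pics/w1.png

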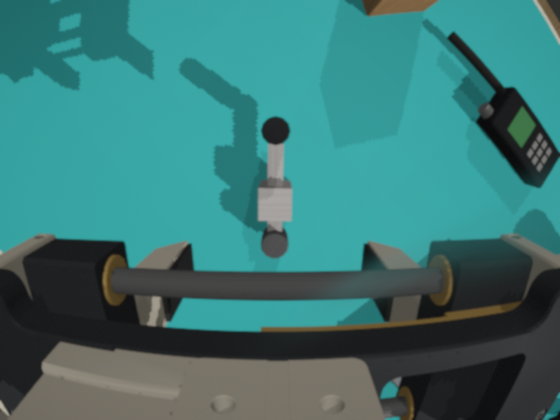

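The crank lies almost on the tool's centre line: hub top centre at (275,204), knob top at (275.5,131), counterweight at (275,242).

```bash
python3 - <<'E'
from h import *
o=get_obs()
h=atz("wrist",(275,204),46,o);k=atz("wrist",(275.5,131),86,o);c=atz("wrist",(275,242),45,o)
print(h,k,c,np.linalg.norm((k-h)[:2]),np.linalg.norm((c-h)[:2]))
d=k-c;yaw=np.arctan2(d[1],d[0]);print(yaw)
x,y=k[:2]-66*np.array([np.cos(yaw),np.sin(yaw)]);x2,y2=c[:2]+40*np.array([np.cos(yaw),np.sin(yaw)]);print(x,y,x2,y2)
px,py=(h[0]+x+x2)/3,(h[1]+y+y2)/3;print(px,py)
plan([((px,py,60),yaw,24),((px,py,16),yaw,22)],91)
E
```

```text
[516.37236358 160.36161968  46.        ] [560.70538056 208.00313144  86.        ] [491.78513252 133.46155014  45.        ] 65.07787671521767 36.44373296349367
0.8245616052693092
515.8993716920526 159.5426158711512 518.9402894143007 162.83155957161568
517.070674894761 160.91193170715493
dp [[0.01, -0.02, 0.96], [0.01, -0.02, 0.96], [0.01, -0.02, 0.96], [0.0, -0.01, 0.96], [0.01, -0.01, 0.58]] tw [0.09, -0.0, -0.0, -0.0, -0.0]
dp [[0.0, 0.0, 0.88], [0.0, 0.0, 0.88], [0.0, 0.0, 0.0], [0.0, 0.0, 0.0], [0.0, 0.0, 0.0]] tw [-0.0, -0.0, 0, 0, 0]
```

Call:
arm_command(
  gripper=[91,91,91,91,91],
  dp=[
    [0.01,-0.02,0.96],
    [0.01,-0.02,0.96],
    [0.01,-0.02,0.96],
    [0,-0.01,0.96],
    [0,0,0.58],
  ],
  twist=[0.09,0,0,0,0],
)

```text
time: 3.95
tool_pos: [516.8, 160.6, 58.9]
tcp_rot: [-3.141, 0.001, 0.824]
contact_force: [0.5, -0.4, 0.3]
grip_width: 90.8
finger_force: 0.0
```

Call:
arm_command(
  gripper=[91,91,91,60,40],
  dp=[
    [0.0,0.0,0.88],
    [0.0,0.0,0.88],
    [0.0,0.0,0.0],
    [0.0,0.0,0.0],
    [0.0,0.0,0.0],
  ],
  twist=[0,0,0,0,0],
)

```text
time: 4.58
tool_pos: [518.0, 160.8, 17.0]
tcp_rot: [3.14, -0.002, 0.823]
contact_force: [0.6, 0.0, 0.3]
grip_width: 75.6
finger_force: 0.0
```

Call:
arm_command(
  gripper=[20,20,20,20,20],
  dp=[
    [0,0,0],
    [0,0,0],
    [0,0,0],
    [0,0,0],
    [0,0,0],
  ],
  twist=[0,0,0,0,0],
)

```text
time: 5.2
tool_pos: [517.1, 160.7, 16.0]
tcp_rot: [-3.141, 0.0, 0.823]
contact_force: [-0.3, 0.4, 0.1]
grip_width: 29.7
finger_force: 30.0
```

```bash
python3 - <<'E'
from h import *
o=get_obs();x,y,z=o["tool_pos"]
plan([((x,y,60),.823,22),((500,55,170),.823,24),((452,-245,170),.823,24)],20)
E
```

```text
dp [[0.0, 0.0, -0.88], [0.0, 0.0, -0.88], [-0.56, 0.37, -0.69], [-0.56, 0.37, -0.69], [-0.56, 0.37, -0.69]] tw [-0.0, -0.0, -0.0, -0.0, -0.0]
dp [[-0.56, 0.37, -0.69], [-0.55, 0.37, -0.69], [-0.56, 0.38, -0.69], [-0.21, 0.14, -0.26], [-0.8, 0.53, 0.0]] tw [-0.0, -0.0, -0.0, -0.0, -0.0]
dp [[-0.8, 0.53, 0.0], [-0.8, 0.53, 0.0], [-0.8, 0.53, 0.0], [-0.8, 0.54, 0.0], [-0.8, 0.53, 0.0]] tw [-0.0, -0.0, -0.0, -0.0, -0.0]
dp [[-0.8, 0.54, 0.0], [-0.8, 0.54, 0.0], [-0.8, 0.53, 0.0], [-0.8, 0.54, 0.0], [-0.8, 0.54, 0.0]] tw [-0.0, -0.0, -0.0, -0.0, -0.0]
dp [[-0.8, 0.53, 0.0], [-0.51, 0.35, 0.0], [0.0, 0.0, 0.0], [0.0, 0.0, 0.0], [0.0, 0.0, 0.0]] tw [-0.0, -0.0, 0, 0, 0]
```

Call:
arm_command(
  gripper=[20,20,20,20,20],
  dp=[
    [0.0,0.0,-0.5],
    [0.0,0.0,-0.88],
    [-0.56,0.37,-0.69],
    [-0.56,0.37,-0.69],
    [-0.56,0.37,-0.69],
  ],
  twist=[0,0,0,0,0],
)

```text
time: 5.82
tool_pos: [508.6, 109.3, 103.3]
tcp_rot: [-3.142, 0.0, 0.822]
contact_force: [-0.8, 0.6, -2.6]
grip_width: 30.1
finger_force: 30.0
```

Call:
arm_command(
  gripper=[20,20,20,20,20],
  dp=[
    [-0.56,0.37,-0.69],
    [-0.55,0.37,-0.69],
    [-0.56,0.38,-0.69],
    [-0.21,0.14,-0.64],
    [-0.8,0.53,0.0],
  ],
  twist=[0,0,0,0,0],
)

```text
time: 6.45
tool_pos: [496.9, 30.8, 171.9]
tcp_rot: [3.139, -0.002, 0.824]
contact_force: [-0.2, -0.5, -2.6]
grip_width: 29.9
finger_force: 30.0
```

Call:
arm_command(
  gripper=[20,20,20,20,20],
  dp=[
    [-0.8,0.53,0.0],
    [-0.8,0.53,0.0],
    [-0.8,0.53,0.0],
    [-0.8,0.54,0.0],
    [-0.8,0.53,0.0],
  ],
  twist=[0,0,0,0,0],
)

```text
time: 7.08
tool_pos: [476.5, -88.5, 170.6]
tcp_rot: [3.142, -0.0, 0.823]
contact_force: [0.4, -0.2, -2.1]
grip_width: 29.8
finger_force: 30.0
```

Call:
arm_command(
  gripper=[20,20,20,20,20],
  dp=[
    [-0.8,0.54,0.0],
    [-0.8,0.54,0.0],
    [-0.8,0.53,0.0],
    [-0.8,0.54,0.0],
    [-0.8,0.54,0.0],
  ],
  twist=[0,0,0,0,0],
)

```text
time: 7.7
tool_pos: [457.6, -207.5, 170.6]
tcp_rot: [3.142, -0.0, 0.823]
contact_force: [-0.7, -0.2, -4.0]
grip_width: 30.1
finger_force: 30.0
```

Call:
arm_command(
  gripper=[20,20,20,20,20],
  dp=[
    [-0.8,0.53,0.0],
    [-0.51,0.35,0.0],
    [0.0,0.0,0.0],
    [0.0,0.0,0.0],
    [0.0,0.0,0.0],
  ],
  twist=[0,0,0,0,0],
)

```text
time: 8.32
tool_pos: [452.2, -244.4, 170.0]
tcp_rot: [-3.141, -0.0, 0.824]
contact_force: [0.2, 0.5, -2.5]
grip_width: 29.8
finger_force: 30.0
```

```bash
python3 - <<'E'
from h import *
o=get_obs();w=capture("wrist");print(o["time"],o["tool_pos"],o["tcp_rot"],o["grip_width"])
for z in(54,76):print(proj("wrist",(525.5,-170,z),o))
cv2.imwrite("pics/w2.png",w[:,:,::-1])
u=proj("wrist",(525.5,-170,76),o).astype(int)
a=crop(w,max(u[0]-50,0),max(u[1]-40,0),100,80,6);b=crop(w,max(u[0]-100,0),u[1]-40,60,80,1)
print(u-50,u-40)
full=cv2.resize(w[:,:,::-1],None,fx=.36,fy=.36)
o2=np.zeros((600,800,3),np.uint8);o2[:480,:600]=a;o2[:full.shape[0],600:600+min(200,full.shape[1])]=full[:,:200]
t=crop(w,215,100,120,50,5);o2[480:600,:600]=t[:120,:600]
cv2.imwrite("pics/w2c.png",o2)
E
```

```text
8.325 [ 452.18545474 -244.3820159   169.98035387] [-3.14124979e+00 -1.98441830e-04  8.23790496e-01] 29.825790989135818
[281.34824835  84.34379397]
[281.69902625  80.59696528]
[231  30] [241  40]
```

View pics/w2c.png

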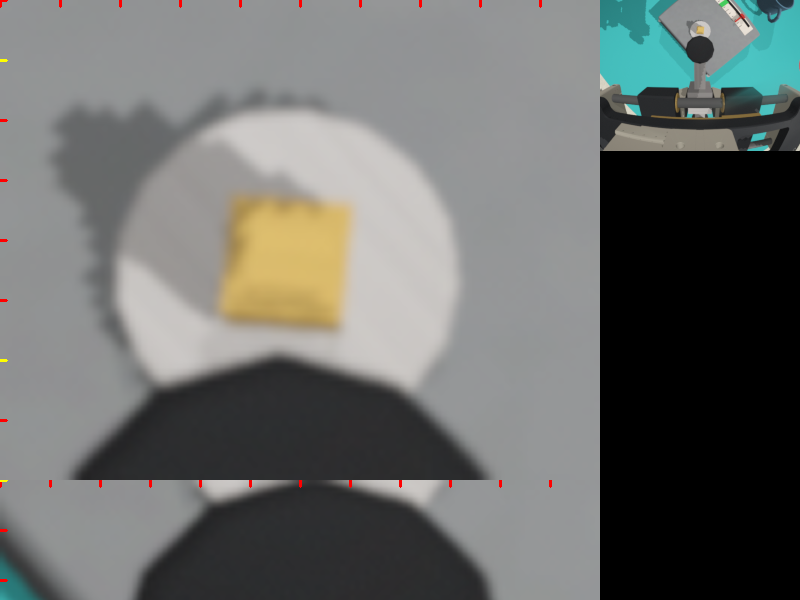

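The shaft's top square shows in the crop as corners at (232,196), (354,205), (342,328) and (220,320). The collar is centred near (288,277). Next I work out position and yaw.

```bash
python3 - <<'E'
from h import *
o=get_obs()
f=lambda u,v:(231+u/6,40+v/6)
C=np.array([atz("wrist",f(*p),70,o)[:2] for p in((232,196),(354,205),(342,328),(220,320))]);print(C,C.mean(0))
for i in range(4):
    d=C[(i+1)%4]-C[i];print(np.linalg.norm(d),np.degrees(np.arctan2(d[1],d[0]))%90)
print(atz("wrist",f(288.5,277),54,o))
L=atz("wrist",f(117,277),54,o);r=atz("wrist",f(460,277),54,o);print(np.linalg.norm(L-r))
print(np.degrees(o["tcp_rot"][2]))
# held crank: knob top
img=cv2.imread("pics/w2.png");cv2.imwrite("pics/w2k.png",crop(img[:,:,::-1],220,85,120,190,3))
k=o["tool_pos"]+R.from_euler("xyz",o["tcp_rot"]).apply([66,0,16-86]);print(proj("wrist",k,o))
E
```

```text
[[ 523.72970889 -158.3378273 ]
 [ 534.5854903  -170.00713624]
 [ 522.15876693 -181.12698305]
 [ 511.22119381 -169.55340084]] [ 522.92378998 -169.75633686]
15.938028776924893 42.93157576457565
16.67556435851958 41.82324151780972
15.924142388783691 43.381649270356405
16.80035830922428 41.88051746497167
[ 523.13639127 -169.94070814   54.        ]
47.53285692719291
47.20164520360338
[277.6990448  133.24221872]
```

View pics/w2k.png

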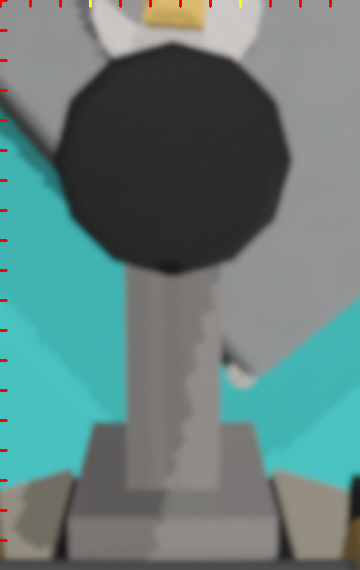

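The knob top sits at (277.7,137.7) against a predicted 133.2, so the hub axis is about 1.2 mm behind the TCP along tool x. I'll correct for that, and turn to yaw 42.5° to match the flats.

```bash
python3 - <<'E'
from h import *
y=np.radians(42.5);X,Y=524.5,-169.1
plan([((X,Y,170),y,22),((X,Y,100),y,20)],20)
E
```

```text
dp [[0.88, 0.02, 0.0], [0.88, -0.06, 0.0], [0.88, -0.06, 0.0], [0.88, -0.06, 0.0], [0.65, -0.04, 0.0]] tw [0.94, 0.0, 0.0, 0.0, 0.0]
dp [[0.0, 0.0, 0.8], [0.0, 0.0, 0.8], [0.0, 0.0, 0.8], [0.0, 0.0, 0.4], [0.0, 0.0, 0.0]] tw [0.0, 0.0, 0.0, 0.0, 0]
```

Call:
arm_command(
  gripper=[20,20,20,20,20],
  dp=[
    [0.88,0.02,0.0],
    [0.88,-0.06,0.0],
    [0.88,-0.06,0.0],
    [0.88,-0.06,0.0],
    [0.65,-0.04,0.0],
  ],
  twist=[0.94,0,0,0,0],
)

```text
time: 9.0
tool_pos: [525.0, -168.6, 169.9]
tcp_rot: [-3.141, -0.0, 0.742]
contact_force: [-0.4, 0.5, -1.9]
grip_width: 30.1
finger_force: 30.0
```

Call:
arm_command(
  gripper=[20,20,20,20,20],
  dp=[
    [0.0,0.0,0.8],
    [0.0,0.0,0.8],
    [0.0,0.0,0.8],
    [0.0,0.0,0.4],
    [0.0,0.0,0.0],
  ],
  twist=[0,0,0,0,0],
)

```text
time: 9.62
tool_pos: [524.2, -169.6, 99.5]
tcp_rot: [-3.14, 0.0, 0.741]
contact_force: [0.9, -0.8, -2.3]
grip_width: 30.0
finger_force: 30.0
```

Call:
arm_command(
  gripper=[20,20,20,20,20],
  dp=[
    [0,0,0.15],
    [0,0,0.15],
    [0,0,0.1],
    [0,0,0.1],
    [0,0,0],
  ],
  twist=[0,0,0,0,0],
)

```text
time: 10.25
tool_pos: [524.3, -169.8, 87.3]
tcp_rot: [-3.141, 0.0, 0.741]
contact_force: [0.7, -0.2, -2.6]
grip_width: 29.9
finger_force: 30.0
```

Call:
arm_command(
  gripper=[20,20,20,20,20],
  dp=[
    [0,0,0.06],
    [0,0,0.06],
    [0,0,0.06],
    [0,0,0.06],
    [0,0,0],
  ],
  twist=[0,0,0,0,0],
)

```text
time: 10.88
tool_pos: [524.3, -169.8, 81.3]
tcp_rot: [-3.141, 0.0, 0.741]
contact_force: [-0.0, 0.6, -2.4]
grip_width: 29.8
finger_force: 30.0
```

Call:
arm_command(
  gripper=[20,20,20,20,20],
  dp=[
    [0,0,0.12],
    [0,0,0.12],
    [0,0,0.1],
    [0,0,0.06],
    [0,0,0],
  ],
  twist=[0,0,0,0,0],
)

```text
time: 11.5
tool_pos: [524.4, -169.8, 71.3]
tcp_rot: [-3.141, -0.0, 0.741]
contact_force: [0.8, 0.2, -3.5]
grip_width: 29.9
finger_force: 30.0
```

Call:
arm_command(
  gripper=[20,20,20,20,20],
  dp=[
    [0,0,0.04],
    [0,0,0.02],
    [0,0,0],
    [0,0,0],
    [0,0,0],
  ],
  twist=[0,0,0,0,0],
)

```text
time: 12.12
tool_pos: [524.4, -169.8, 70.0]
tcp_rot: [-3.142, -0.0, 0.741]
contact_force: [-0.0, 0.4, -2.5]
grip_width: 29.9
finger_force: 30.0
```

Call:
arm_command(
  gripper=[50,70,91,91,91],
  dp=[
    [0,0,0],
    [0,0,0],
    [0,0,0],
    [0,0,0],
    [0,0,0],
  ],
  twist=[0,0,0,0,0],
)

```text
time: 12.75
tool_pos: [524.4, -169.8, 70.0]
tcp_rot: [3.142, -0.0, 0.741]
contact_force: [-0.2, -0.3, 0.6]
grip_width: 75.3
finger_force: 0.0
```

Call:
arm_command(
  gripper=[91,91,91,91,91],
  dp=[
    [0,0,-0.5],
    [0,0,-1],
    [0,0,-1],
    [0,0,-1],
    [0,0,-0.5],
  ],
  twist=[0,0,0,0,0],
)

```text
time: 13.38
tool_pos: [525.0, -170.1, 172.1]
tcp_rot: [3.139, -0.001, 0.741]
contact_force: [0.1, -0.4, -0.8]
grip_width: 91.0
finger_force: 0.0
```

```bash
python3 - <<'E'
from h import *
o=get_obs();w=capture("wrist");s=capture("side");print(o["time"],o["tool_pos"],o["tcp_rot"])
c=o["tool_pos"]+R.from_euler("xyz",o["tcp_rot"]).apply([-1.2,0,0]);y=o["tcp_rot"][2]
for d,z in((0,100),(66,140),(-40,99)): print(proj("wrist",(c[0]+d*np.cos(y),c[1]+d*np.sin(y),z),o),proj("side",(c[0]+d*np.cos(y),c[1]+d*np.sin(y),z)))
cv2.imwrite("pics/w3.png",np.hstack([crop(w,180,40,190,240,2),crop(s,190,160,140,160,3)[:480]]))
E
```

```text
13.375 [ 525.0413359  -170.0716384   172.08099345] [ 3.13890616e+00 -1.21074824e-03  7.40808442e-01]
[277.01117024 222.16756764] [240.91768078 271.10437426]
[277.15733867 132.44380507] [265.57375716 229.23854265]
[277.01043921 270.77760156] [224.59188238 287.02934903]
```

View pics/w3.png

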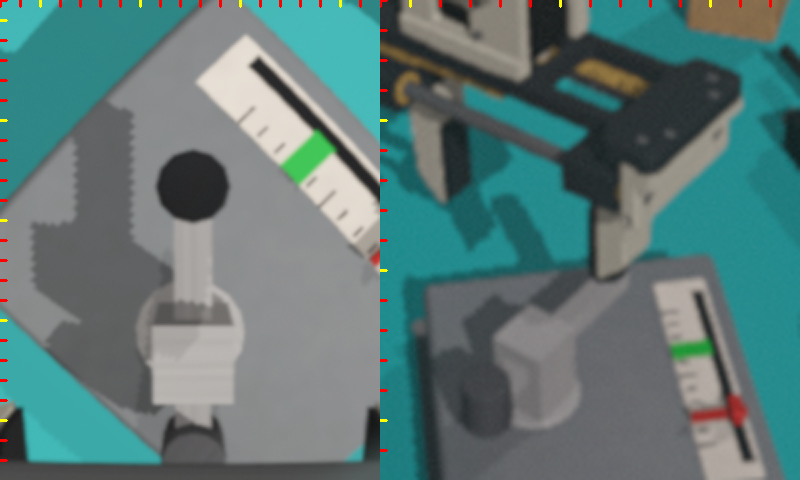

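The crank sits on the shaft and the collar height is confirmed by the TCP (70.0). The knob is at (276.5,133) against a predicted (277,132.4), and the hub top at (276.5,222). Next I grip the knob from above.

Call:
arm_command(
  gripper=[91,91,70,60,60],
  dp=[
    [0.9,0,0],
    [0.9,0,0],
    [0.79,0,0],
    [0,0,0.7],
    [0,0,0.8],
  ],
  twist=[0,0,0,0,0],
)

```text
time: 14.1
tool_pos: [572.9, -125.2, 131.7]
tcp_rot: [3.141, -0.0, 0.742]
contact_force: [-0.3, -1.0, 0.1]
grip_width: 65.8
finger_force: 0.0
```

Call:
arm_command(
  gripper=[60,60,60,40,12],
  dp=[
    [0,0,0.7],
    [0,0,0.46],
    [0,0,0],
    [0,0,0],
    [0,0,0],
  ],
  twist=[0,0,0,0,0],
)

```text
time: 14.72
tool_pos: [572.7, -126.3, 104.2]
tcp_rot: [3.14, -0.001, 0.741]
contact_force: [-0.1, 0.8, -0.5]
grip_width: 44.5
finger_force: 0.0
```

Call:
arm_command(
  gripper=[12,12,12,12,12],
  dp=[
    [0,0,0],
    [0,0,0],
    [0,0,0],
    [0,0,0],
    [0,0,0],
  ],
  twist=[0,0,0,0,0],
)

```text
time: 15.35
tool_pos: [572.3, -126.1, 103.6]
tcp_rot: [3.141, -0.0, 0.741]
contact_force: [-0.6, 0.2, 1.3]
grip_width: 21.4
finger_force: 30.0
```

```bash
python3 - <<'E'
from h import *
o=get_obs();print(o["tool_pos"],o["tcp_rot"])
t=np.radians(np.arange(0,541,15));p=66/25*np.c_[np.cos(t)-1,np.sin(t)]
q=np.round(p,2);d=np.diff(q,axis=0).round(2)
for i in range(0,25,5): print([[*map(float,r),0] for r in d[i:i+5]])
# pointer/mark from first images
a=cv2.imread("pics/scene0.png");b=cv2.imread("pics/side0.png")
u=np.array([np.cos(.05-np.pi/2),0]) 
for n,im,r in(("scene",a,(160,230,250,300)),("side",b,(270,245,330,340))):
    x0,y0,x1,y1=r;c=im[y0:y1,x0:x1].astype(int);B,G,Rr=c[...,0],c[...,1],c[...,2]
    g=(G>Rr+50)&(G>B+50);k=(Rr>G+60)&(Rr>B+60)
    for m in(g,k):
        v,w=np.nonzero(m);P=np.array([atz(n,(i+x0,j+y0),50)[:2] for i,j in zip(w,v)])
        Y=(P-[523.5,-170.3])@[.05,.9987];X=(P-[523.5,-170.3])@[.9987,-.05]
        print(n,len(v),"x",X.min().round(),X.max().round(),"y",Y.mean().round(1),Y.min().round(1),Y.max().round(1), "inner y",Y[X<np.median(X)-3].mean())
E
```

```text
[ 572.29964556 -126.13000801  103.58345445] [ 3.14137575e+00 -2.29801515e-04  7.40796786e-01]
[[-0.09, 0.68, 0], [-0.26, 0.64, 0], [-0.42, 0.55, 0], [-0.55, 0.42, 0], [-0.64, 0.26, 0]]
[[-0.68, 0.09, 0], [-0.68, -0.09, 0], [-0.64, -0.26, 0], [-0.55, -0.42, 0], [-0.42, -0.55, 0]]
[[-0.26, -0.64, 0], [-0.09, -0.68, 0], [0.09, -0.68, 0], [0.26, -0.64, 0], [0.42, -0.55, 0]]
[[0.55, -0.42, 0], [0.64, -0.26, 0], [0.68, -0.09, 0], [0.68, 0.09, 0], [0.64, 0.26, 0]]
[[0.55, 0.42, 0], [0.42, 0.55, 0], [0.26, 0.64, 0], [0.09, 0.68, 0], [-0.09, 0.68, 0]]
scene 59 x 77.0 101.0 y 20.5 14.4 26.0 inner y 20.09937247666453
scene 59 x 76.0 105.0 y -31.2 -38.3 -24.1 inner y -31.354323889722355
side 60 x 80.0 102.0 y 23.5 17.8 29.1 inner y 23.14665137021878
side 78 x 82.0 110.0 y -24.9 -34.8 -15.2 inner y -25.760765398507022
```

Call:
arm_command(
  gripper=[12,12,12,12,12],
  dp=[
    [-0.09,0.68,0],
    [-0.26,0.64,0],
    [-0.42,0.55,0],
    [-0.55,0.42,0],
    [-0.64,0.26,0],
  ],
  twist=[0,0,0,0,0],
)

```text
time: 15.98
tool_pos: [578.0, -206.9, 103.1]
tcp_rot: [-3.14, 0.0, 0.74]
contact_force: [-4.0, 6.3, 2.2]
grip_width: 21.3
finger_force: 30.0
```

Call:
arm_command(
  gripper=[12,12,12,12,12],
  dp=[
    [-0.68,0.09,0],
    [-0.68,-0.09,0],
    [-0.64,-0.26,0],
    [-0.55,-0.42,0],
    [-0.42,-0.55,0],
  ],
  twist=[0,0,0,0,0],
)

```text
time: 16.6
tool_pos: [503.4, -233.1, 103.1]
tcp_rot: [-3.141, -0.003, 0.739]
contact_force: [6.2, 11.0, -3.5]
grip_width: 21.2
finger_force: 30.0
```

Call:
arm_command(
  gripper=[12,12,12,12,12],
  dp=[
    [-0.26,-0.64,0],
    [-0.09,-0.68,0],
    [0.09,-0.68,0],
    [0.26,-0.64,0],
    [0.42,-0.55,0],
  ],
  twist=[0,0,0,0,0],
)

```text
time: 17.23
tool_pos: [457.1, -168.4, 103.7]
tcp_rot: [3.14, 0.001, 0.74]
contact_force: [2.6, -4.2, -0.6]
grip_width: 21.3
finger_force: 30.0
```

Call:
arm_command(
  gripper=[12,12,12,12,12],
  dp=[
    [0.55,-0.42,0],
    [0.64,-0.26,0],
    [0.68,-0.09,0],
    [0.68,0.09,0],
    [0.64,0.26,0],
  ],
  twist=[0,0,0,0,0],
)

```text
time: 17.85
tool_pos: [508.9, -104.1, 103.4]
tcp_rot: [-3.139, 0.001, 0.742]
contact_force: [-3.9, -2.0, 3.3]
grip_width: 21.2
finger_force: 30.0
```

Call:
arm_command(
  gripper=[12,12,12,12,12],
  dp=[
    [0.55,0.42,0],
    [0.42,0.55,0],
    [0.26,0.64,0],
    [0.09,0.68,0],
    [-0.09,0.68,0],
  ],
  twist=[0,0,0,0,0],
)

```text
time: 18.48
tool_pos: [582.3, -138.1, 103.2]
tcp_rot: [-3.138, -0.0, 0.742]
contact_force: [-4.6, 2.9, 3.8]
grip_width: 21.9
finger_force: 30.0
```

```bash
cat > m.py <<'E'
from h import *
import sys
print(get_obs()["tool_pos"],get_obs()["time"])
for n,r in(("scene",(140,220,260,320)),("side",(260,230,340,350))):
    im=capture(n)[:,:,::-1];cv2.imwrite(f"pics/{n}_{sys.argv[1]}.png",im)
    x0,y0,x1,y1=r;c=im[y0:y1,x0:x1].astype(int);B,G,Rr=c[...,0],c[...,1],c[...,2]
    g=(G>Rr+50)&(G>B+50);k=(Rr>G+60)&(Rr>B+60)
    for m in(g,k):
        v,w=np.nonzero(m)
        if len(v)<5: print(n,len(v));continue
        P=np.array([atz(n,(i+x0,j+y0),50)[:2] for i,j in zip(w,v)])
        Y=(P-[523.5,-170.3])@[.05,.9987];X=(P-[523.5,-170.3])@[.9987,-.05]
        print(n,len(v),"x",X.min().round(),X.max().round(),"y",Y.mean().round(1),Y.min().round(1),Y.max().round(1),"inner y",Y[X<np.median(X)-3].mean().round(1))
E
python3 m.py a
```

```text
[ 582.27183149 -138.11556653  103.19139228] 18.475
scene 36 x 86.0 101.0 y 20.5 15.1 26.0 inner y 20.3
scene 61 x 75.0 106.0 y -1.4 -8.5 6.3 inner y -1.6
side 62 x 80.0 102.0 y 23.6 17.5 29.1 inner y 23.1
side 74 x 81.0 110.0 y 5.0 -4.2 16.5 inner y 4.0
```

Colour measurement gives about 22 mm remaining (roughly 270° of crank), so I wind 18 more rows.

Call:
arm_command(
  gripper=[12,12,12,12,12],
  dp=[
    [-0.26,0.64,0],
    [-0.42,0.55,0],
    [-0.55,0.42,0],
    [-0.64,0.26,0],
    [-0.68,0.09,0],
  ],
  twist=[0,0,0,0,0],
)

```text
time: 19.2
tool_pos: [566.9, -219.5, 103.0]
tcp_rot: [-3.139, -0.001, 0.74]
contact_force: [-2.6, 8.9, 2.5]
grip_width: 21.4
finger_force: 30.0
```

Call:
arm_command(
  gripper=[12,12,12,12,12],
  dp=[
    [-0.68,-0.09,0],
    [-0.64,-0.26,0],
    [-0.55,-0.42,0],
    [-0.42,-0.55,0],
    [-0.26,-0.64,0],
  ],
  twist=[0,0,0,0,0],
)

```text
time: 19.82
tool_pos: [488.5, -226.2, 103.2]
tcp_rot: [3.14, -0.003, 0.739]
contact_force: [8.6, 8.7, -4.3]
grip_width: 21.7
finger_force: 30.0
```

Call:
arm_command(
  gripper=[12,12,12,12,12],
  dp=[
    [-0.09,-0.68,0],
    [0.09,-0.68,0],
    [0.26,-0.64,0],
    [0.42,-0.55,0],
    [0.55,-0.42,0],
  ],
  twist=[0,0,0,0,0],
)

```text
time: 20.45
tool_pos: [459.8, -150.2, 103.6]
tcp_rot: [-3.141, 0.001, 0.74]
contact_force: [-1.4, -3.6, 1.4]
grip_width: 21.7
finger_force: 30.0
```

Call:
arm_command(
  gripper=[12,12,12,12,12],
  dp=[
    [0.64,-0.26,0],
    [0.68,-0.09,0],
    [0.68,0.09,0],
    [0,0,0],
    [0,0,0],
  ],
  twist=[0,0,0,0,0],
)

```text
time: 21.08
tool_pos: [493.3, -110.1, 103.5]
tcp_rot: [-3.14, -0.001, 0.742]
contact_force: [-0.5, 4.0, 6.0]
grip_width: 21.4
finger_force: 30.0
```

```bash
python3 m.py b; python3 - <<'E'
from h import *
a=cv2.imread("pics/scene_b.png")[:,:,::-1];b=cv2.imread("pics/side_b.png")[:,:,::-1]
cv2.imwrite("pics/c2.png",np.hstack([crop(a,120,190,130,120,3),crop(b,200,200,130,120,3)]))
E
```

```text
[ 493.31188073 -110.09503307  103.50758384] 21.075
scene 11 x 80.0 92.0 y 16.1 14.4 17.6 inner y 15.8
scene 54 x 75.0 106.0 y 21.8 13.6 29.9 inner y 21.4
side 9 x 83.0 98.0 y 19.4 18.4 20.2 inner y 19.8
side 69 x 82.0 110.0 y 28.1 18.8 38.1 inner y 26.9
```

View pics/c2.png

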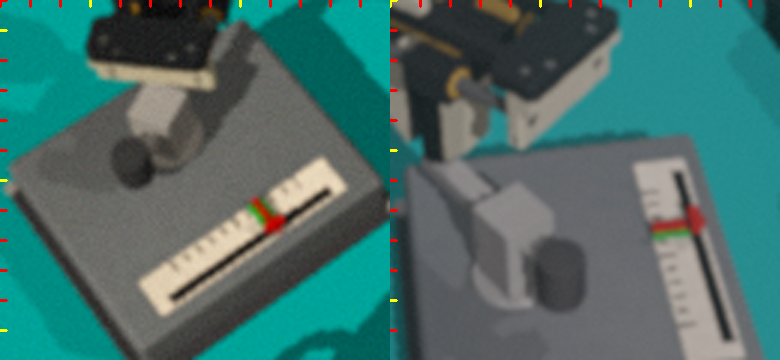

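The pointer sits inside the green band: about (268,217) in the left crop, and (675,225) in the right crop with some parallax. I release the knob with a small opening and rise.

Call:
arm_command(
  gripper=[30,40,44,44,44],
  dp=[
    [0,0,0],
    [0,0,0],
    [0,0,0],
    [0,0,0],
    [0,0,0],
  ],
  twist=[0,0,0,0,0],
)

```text
time: 21.8
tool_pos: [493.0, -112.2, 103.4]
tcp_rot: [-3.141, -0.0, 0.741]
contact_force: [-0.1, 0.8, -0.5]
grip_width: 43.9
finger_force: 0.0
```

Call:
arm_command(
  gripper=[44,44,44,44,44],
  dp=[
    [0,0,-0.4],
    [0,0,-0.8],
    [0,0,-1],
    [0,0,-1],
    [0,0,-0.8],
  ],
  twist=[0,0,0,0,0],
)

```text
time: 22.42
tool_pos: [493.3, -112.3, 205.3]
tcp_rot: [3.14, -0.001, 0.741]
contact_force: [0.1, 0.0, -0.2]
grip_width: 43.8
finger_force: 0.0
```

Call:
arm_command(
  gripper=[44,44,44,44,44],
  dp=[
    [-0.9,0,0],
    [-0.9,0,0],
    [-0.9,0,0],
    [0,0,0],
    [0,0,0],
  ],
  twist=[0,0,0,0,0],
)

```text
time: 23.05
tool_pos: [443.7, -157.6, 203.9]
tcp_rot: [3.141, -0.001, 0.74]
contact_force: [0.3, -0.4, -0.7]
grip_width: 43.9
finger_force: 0.0
```

```bash
python3 m.py d; python3 - <<'E'
from h import *
a=cv2.imread("pics/scene_d.png")[:,:,::-1];b=cv2.imread("pics/side_d.png")[:,:,::-1]
cv2.imwrite("pics/c3.png",np.hstack([crop(a,120,190,130,120,3),crop(b,200,200,130,120,3)]))
E
```

```text
[ 443.66419998 -157.58002044  203.93715153] 23.05
scene 11 x 80.0 92.0 y 16.1 14.4 17.6 inner y 15.8
scene 53 x 75.0 106.0 y 21.7 13.6 29.6 inner y 21.4
side 9 x 83.0 98.0 y 19.4 18.4 20.2 inner y 19.8
side 69 x 82.0 110.0 y 28.1 18.8 38.1 inner y 26.9
```

View pics/c3.png

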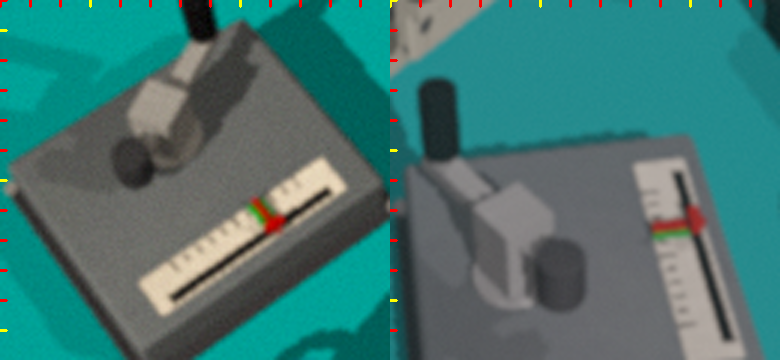

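The arm is clear and the pointer is in the band. The hub top is at (241.7,271) against a predicted (240.9,271.1), so the crank is home. I hand the job in.

```bash
python3 -c "
from plant import *
print(close_job())"
```

```text
the job is handed in; nothing more can be done
None
```

I handed the job in: the crank is fully home on the shaft, the pointer measured inside the green band, and the gripper has let go and is clear. I never moved near the mug, carton or radio; no verdict came back when I closed the job.

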